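# Snap the retaining clip onto a hand-truck axle with the clip fork

### The arm

A 6-joint arm with a two-finger parallel gripper is mounted at the origin on the work surface. World frame = base frame: x ahead of the robot, y to its left, z up, the work surface at z = 0. Lengths are in m, angles in rad, forces in N, time in s.
With the tool pointing down it reaches from about 0.4 to 0.825 m from the base axis. Payload 7 kg.
Tool frame: the origin (TCP) lies at the very end of the fingers, on their centre line; the grasp point (between the pads) lies 19 mm behind it; z points along the fingers, y is the line along which they close (so a half turn about z gives the same grasp; the last joint's range is limited). The gripper opens to 88 mm and grips with 3 to 60 N. Pads are 19 mm wide; open, the fingers measure 130 mm over their backs; the gripper's body (78 mm by 193 mm) begins 47 mm behind the grasp point.
Start: joints at [0.288, 0.359, 0.012, 0, -1.224, -0.288], TCP at [0.675, -0, 0.188] pointing down, gripper open.
Joint ranges: [-3.07, 3.07], [-1.43, 2.12], [-1.02, 1.25], [-3.03, 1.67], [-3.05, -0], [-3.03, 3.03]. Speed limits (rad/s): [2.39, 2.39, 3.01, 3.14, 3.14, 3.14].

### API

Orientations are given as [roll, pitch, yaw] about the fixed x, y, z axes, in that order (R = Rz(yaw) Ry(pitch) Rx(roll)).
In Python, from station import arm gives the robot as it stands.
- The arm moves only by the tool step_arm, never from a script. Its argument "rows" is a list of rows, each a list of 5 numbers: the shift along the world's x, y, z in m, then the turn about the world's z in rad, then the finger opening in m, from 0 to 0.0876. In form: [[x, y, z, spin, gripper], ...]. A call has 1 to 20 rows; each row is the pose to reach, as a shift and turn from the pose commanded when the call began; what a row does not reach only later rows make up. A row lasts 1/10 s, in which the tool goes at most 50 mm and 8.59 degrees, less where a joint would pass 70% of its speed; a pose out of reach is approached as far as the arm can. A call with a gripper value outside its range is refused whole. The fingers move at their own pace and stop on an object; "newtons" is the grip in N (left out, the last holds). Time passes only in rows, so rows that repeat a pose let the fingers close. It gives the time, the measured TCP pose, the force, the opening and the grip force at its end, in the units of the state.
- arm.get_state(): the state, without advancing time (a new reading comes with each control period).
- arm.grab_frame(name): name is "scene" or "side" or "wrist"; returns a dict with "color" (400x640x3 uint8, blue, green, red), "vfov" (degrees; the focal length in pixels is half the picture's height over the tangent of half this angle, whatever the lens; pixels are square), "cx", "cy" (the principal point, pixels), "rvec" (rotation vector, rad) and "tvec" (3), from world to camera coordinates, as OpenCV has them. Camera axes: x right, y down, z forward; pixel columns grow to the right and rows downward; lengths in m; the calibration is good to about 2 mm. The wrist camera is an equidistant fisheye: a pixel r from the principal point sees the ray r / f radians off the axis. A picture is of the moment at which its call begins. There is no depth.
- arm.job_done(): hands the job in; it is judged then, once.
The state is a dict: "t": time; "q": joint angles; "qd": joint speeds; "joint_efforts": joint torques, N m; "eef_pos": TCP position; "ee_rot": TCP orientation; "force": force on the tool from outside, world axes, zero at the start; "moment": the same for the moment, N m; "width": finger opening in m; "gripper_force": force on a finger pad.
Only numpy, scipy, OpenCV 4.12 (cv2) and the standard library are available. Lean on these libraries where they do the work, as an engineer would, in place of code of your own. Each camera call takes 0.05 s, during which the arm holds its last target. There are 200 camera calls.

### The job

The split retaining clip has been started by hand on top of the groove near the end of the sloping wheel axle in the vice. Take the clip fork from the tool rack, hold it in line with the clip, square to the axle, and press the clip down with it, across the axle, until it snaps fully home in the groove - firmly, but stop when it is home, and push it with the fork only, not with the fingers. Then hang the fork back upright in the slot of the rack, fully down on its guard and let go; do not knock the clip off, and leave the scraper, the spray can, the grease tin and the wire coil where they are.

Things in the scene. Friction and masses are not known exactly. Their poses are not given: they have to be found in the camera images.
- groove (a point): Middle of the clip groove, on the axis of the 36 mm steel axle held in the vice. x: along the axle to its free end, away from the robot and up at 30 deg; y: level, across it; z: square to it, leaning 30 deg from vertical, back to the vice: the clip is pushed along -z. Groove 28 mm across its floor, 6 mm wide, 20 mm of axle beyond it. 3 mm behind its middle (-x): the face of a 62 mm washer.
- clip_centre (a point): Centre of the split steel E-clip: open ring 66 mm outside, 46 inside, 4.5 thick, 3 inward prongs, springy arms. x: its axis; z: to its back (rim at 33 mm); -z: its opening. It starts astride the groove, opening down, end prongs on the groove's round top, leaning 5 deg back on the washer, centre 20 mm from the axle's axis along the groove's z (home: on it, within 1 mm; a hard stop).
- clip_arm_l (a joint): Spread (rad) of the clip's arm on its +y side: 0 at rest and when home. Pushed by its back, the clip first rides over the groove's top (12 to 20 N, easing half-way), then up ramps on the groove's sides (10 to 16 N, arms at 0.15), and only 3 mm before home do the prongs snap in behind a step and the resistance vanish.
- clip_arm_r (a joint): The same for the arm on the clip's -y side.
- axle (a joint): Give (rad) of the axle in the vice's rubber soft jaws, 0 at rest: pushed at the groove it swings down about 0.5 mm per N (6 to 8 mm while the clip is being pushed on), and springs back. So a push that ends where home was measured stops short: press on until the snap is felt.
- wheel (a joint): Angle of the rubber-tyred wheel, free to spin on the axle: 150 mm across, tyre 36 to 76 mm behind the groove, its 54 mm hub behind the washer.
- vise: Cast bench vice, bolted down, 240 mm long (y). Origin on the bench under the middle of its jaws, which are 100 mm wide (x) and 142 mm high and open along y; the axle lies in its x-z plane.
- rack: Green sheet-steel tool rack, bolted down, 80 mm (x) by 250 mm (y), flat top 110 mm above the bench and 10 mm thick, open below. Origin on the bench under its centre. Two through slots, each 16 mm (x) by 92 mm (y), at y = +60 and -60 mm; a tool hangs in each by its guard.
- fork_grip (a point): Middle of the wooden handle, 24 mm (x) by 30 mm (y) by 54 mm long, of the clip fork (150 mm, 0.24 kg). z: up the handle; x: through the flat of its head; y: along the head's width. A guard plate 44 by 40 by 8 mm lies under the handle, top 27 mm below this point; the fingers may bear on it. In the rack this point is 145 mm above the bench.
- fork_notch (a point): Crown of the fork head's notch, on the fork's axis 95 mm below fork_grip, same axes. Steel head 84 mm wide (y), 12 mm thick (x); the notch opens down: crown 16 mm wide, sides falling at 35 deg, then tines 72 mm apart inside, tips 28 mm below the crown. With the clip's back bedded in the notch the clip's centre is 34.7 mm below this point.
- scraper_grip (a point): The middle of the round wooden handle (25 mm thick, 52 mm long) of a scraper hanging in the rack's other slot; its head is a plain blade 80 mm wide with a straight edge. Not needed; leave it.
- spray_can: blue aerosol can with a red cap, 53 mm across, 177 mm tall, standing; origin at the centre of its base. Not part of the job; leave it.
- grease_tin: small round steel tin, 64 mm across, 42 mm tall; origin at the centre of its base. Not part of the job; leave it.
- wire_coil: coil of galvanised wire lying flat, 124 mm outside, 84 mm inside, 36 mm high; origin at the centre of its underside. Not part of the job; leave it.
There are look-alikes about, which are no part of the job. What is shaped like the part that bears fork_grip but pink or red is not meant. Of the things shaped like the part that bears clip_centre, the dark steel one is meant.

How it is judged:
By the outcome, as a careful person would: the job done as asked, in the order asked, and still so for the second after the job is handed in, with the robot touching nothing.
It also fails if it takes over 53 s, if anything falls off the work surface, if the arm or the gripper's body presses on something with over 40 N, if the wrist force passes 120 N, or if a joint passes its speed limit or range.

## Working session

There is one attempt and no reset: what is moved stays moved. The work goes in short steps, Python scripts to look and compute and a tool call to move; the robot and the scene stay as the last step left them, time stands still between calls to the robot, and variables do not carry over. Pictures are saved under pics/ and viewed, at most 10 in all, crops included, and the job is handed in when it is done.

Besides the shell and the picture viewer there is one more tool, called after "Request:" as name(argument=value, ...) on one line, values as JSON. step_arm: Moves the arm, as the interface text tells. Its arguments: {"type":"object","properties":{"rows":{"type":"array"},"newtons":{"type":"number"}},"required":["rows"]}

```bash
ls; mkdir -p pics; python3 - <<'E'
from station import arm
import cv2,pickle,numpy as np
print(arm.get_state())
fs={}
for n in("scene","side","wrist"):
    f=arm.grab_frame(n); fs[n]=f
    print(n,f["vfov"],f["cx"],f["cy"],f["rvec"],f["tvec"],(-cv2.Rodrigues(np.array(f["rvec"],float))[0].T@np.array(f["tvec"],float).reshape(3)))
pickle.dump(fs,open("f0.pkl","wb"))
cv2.imwrite("pics/a_scene.png",fs["scene"]["color"]);cv2.imwrite("pics/a_side.png",fs["side"]["color"])
cv2.imwrite("pics/a_wrist.png",fs["wrist"]["color"])
E
```

```text
pics
{'t': 0.0, 'q': array([ 2.88135008e-01,  3.59376768e-01,  1.10702526e-02, -3.43103037e-04,
       -1.22410981e+00, -2.88096894e-01]), 'qd': array([ 9.18363880e-05,  4.69864582e-05,  5.62623382e-04,  7.47707863e-04,
       -8.33698193e-05, -1.32126227e-04]), 'joint_efforts': array([-8.00930356e-04, -5.82726967e+01,  2.93058443e+01,  6.99745238e+00,
        6.93249181e-03, -2.06530804e-04]), 'eef_pos': array([ 6.74448691e-01, -1.15697638e-05,  1.87035518e-01]), 'ee_rot': array([ 3.13994777e+00, -1.51084231e-04, -1.57087493e+00]), 'force': array([ 0.47094215, -0.52289354, -0.61109658]), 'moment': array([ 0.01860434,  0.03292431, -0.01887623]), 'gripper_force': 0.0, 'width': 0.08747467532540472}
scene 55.09141723276114 320.5603644818888 198.7126621410171 [ 2.13560213  1.57706435 -0.45173364] [-0.22135354 -0.35350544  1.33798693] [ 1.02980801 -0.08686688  0.94663727]
side 43.19920896825089 327.79448704767486 191.69716087957426 [ 0.93071591 -2.27977632  1.30096761] [0.46105636 0.29644795 1.18556501] [-0.25626524  0.95238188  0.8563385 ]
wrist 65.70646984690485 314.95929296747966 199.31335906949505 [-1.39618127e-03  3.10215229e+00  4.83207431e-01] [ 0.67326731 -0.03802375  0.3918024 ] [ 0.67408447 -0.08214197  0.3835448 ]
```

View pics/a_scene.png

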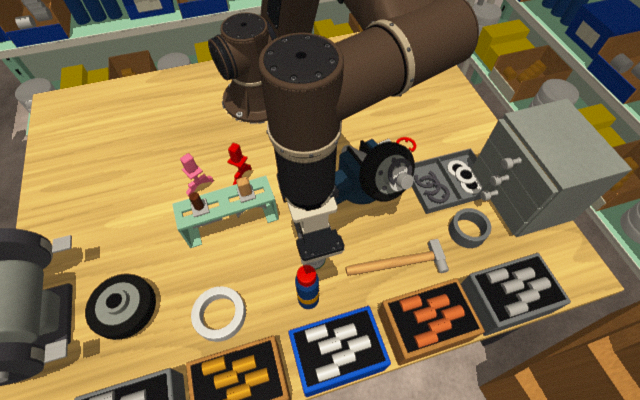

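View pics/a_side.png

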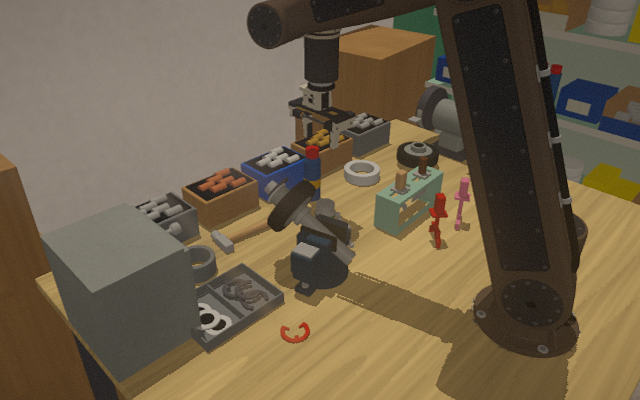

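```bash
python3 - <<'E'
import cv2,pickle,numpy as np
fs=pickle.load(open("f0.pkl","rb"))
def crop(n,x,y,w,h,W=400,H=300):
    return cv2.resize(fs[n]["color"][y:y+h,x:x+w],(W,H),interpolation=cv2.INTER_CUBIC)
a=np.hstack([crop("scene",165,130,133,100),crop("side",360,140,120,90)])
b=np.hstack([crop("scene",325,125,120,90),crop("wrist",0,0,640,400,400,250) if 0 else crop("side",255,160,120,90)])
cv2.imwrite("pics/b.png",np.vstack([a,b]))
E
```

```text
(no output)
```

View pics/b.png

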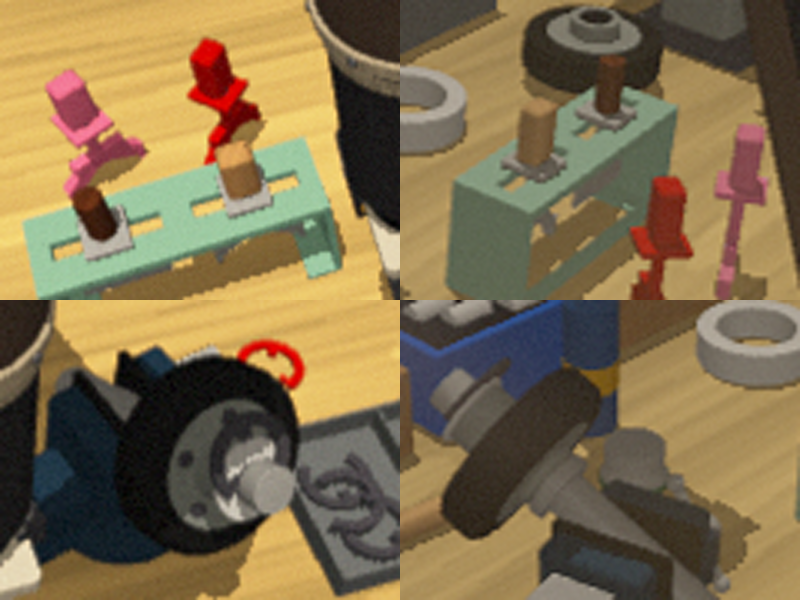

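View pics/a_wrist.png

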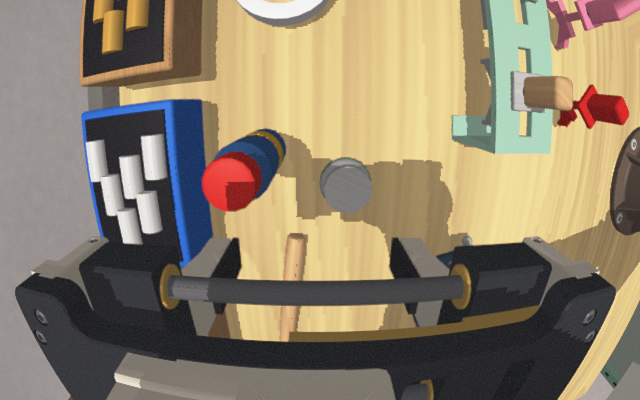

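```bash
cat > h.py <<'E'
import cv2,pickle,numpy as np
def cam(f):
    R=cv2.Rodrigues(np.array(f["rvec"],float))[0];t=np.array(f["tvec"],float).reshape(3)
    return R,-R.T@t,200/np.tan(np.radians(f["vfov"])/2)
def ray(f,u,v,fish=False):
    R,c,F=cam(f);x=u-f["cx"];y=v-f["cy"]
    if fish:
        r=np.hypot(x,y)+1e-9;a=r/F;d=np.array([x/r*np.sin(a),y/r*np.sin(a),np.cos(a)])
    else: d=np.array([x/F,y/F,1.])
    d=R.T@d;return c,d/np.linalg.norm(d)
def onz(f,u,v,z,fish=False):
    c,d=ray(f,u,v,fish);return c+d*(z-c[2])/d[2]
def tri(*rs):
    A=sum(np.eye(3)-np.outer(d,d) for c,d in rs);b=sum((np.eye(3)-np.outer(d,d))@c for c,d in rs)
    p=np.linalg.solve(A,b);return p,[np.linalg.norm((np.eye(3)-np.outer(d,d))@(p-c))*1e3 for c,d in rs]
def proj(f,p,fish=False):
    R,c,F=cam(f);q=R@(np.array(p)-c)
    if fish:
        h=np.hypot(q[0],q[1]);a=np.arctan2(h,q[2]);return np.array([f["cx"]+F*a*q[0]/h,f["cy"]+F*a*q[1]/h])
    return np.array([f["cx"]+F*q[0]/q[2],f["cy"]+F*q[1]/q[2]])
E
python3 - <<'E'
from h import *
np.set_printoptions(precision=4,suppress=True)
fs=pickle.load(open("f0.pkl","rb"));s,d,w=fs["scene"],fs["side"],fs["wrist"]
# rack top corners, from crop positions in scene
pts=[(25,222),(303,138),(330,207),(43,292)]
P=[onz(s,165+x/3.0075,130+y/3,0.110) for x,y in pts]; print("rack",np.array(P))
print("len",np.linalg.norm(P[1]-P[0]),np.linalg.norm(P[2]-P[1]))
# side view rack corners
pts=[(455,180),(530,212),(677,108)]
Q=[onz(d,360+(x-400)*.3,140+y*.3,0.110) for x,y in pts];print("rack side",np.array(Q))
# hue mask of green and wood
for n in("scene","side"):
    hsv=cv2.cvtColor(cv2.GaussianBlur(fs[n]["color"],(3,3),0),cv2.COLOR_BGR2HSV)
    m=cv2.inRange(hsv,(65,40,60),(90,140,255));k,l,st,ce=cv2.connectedComponentsWithStats(m)
    i=1+np.argmax(st[1:,4]);print(n,st[i])
# fork handle top centre (z=.172)
print("fork",onz(s,165+238/3.0075,130+153/3,0.172),onz(d,360+(542-400)*.3,140+106*.3,0.172),onz(w,572,95,0.172,True))
# slot of fork ends scene
print("slot",onz(s,165+191/3.0075,130+209/3,.11),onz(s,165+298/3.0075,130+178/3,.11))
# axle end
r1=ray(s,325+272*.3,125+190*.3);r2=ray(d,255+52*.3,160+90*.3);print("axle end",tri(r1,r2))
# axle edges lower side view, direction
c,a=ray(d,255+(580-400)*.3,160+(475-300)*.3);_,b=ray(d,255+(450-400)*.3,160+(385-300)*.3)
E
```

```text
rack [[ 0.4343 -0.2954  0.11  ]
 [ 0.4179 -0.0506  0.11  ]
 [ 0.4956 -0.0446  0.11  ]
 [ 0.5067 -0.288   0.11  ]]
len 0.24533397470758517 0.07791873917466431
rack side [[ 0.4905 -0.0432  0.11  ]
 [ 0.4139 -0.0478  0.11  ]
 [ 0.4273 -0.291   0.11  ]]
scene [  6  58  26  23 203]
side [394   6  51  75 987]
fork [ 0.4624 -0.1073  0.172 ] [ 0.4535 -0.108   0.172 ] [ 0.4498 -0.1101  0.172 ]
slot [ 0.4627 -0.1586  0.11  ] [ 0.4584 -0.0643  0.11  ]
axle end (array([0.6025, 0.2543, 0.2088]), [np.float64(1.682203045727384), np.float64(1.682203045727481)])
```

Request:
step_arm(rows=[[0, 0, 0.05, 0.15, 0.0876], [-0.03, -0.02, 0.07, 0.3, 0.0876], [-0.07, -0.04, 0.07, 0.45, 0.0876], [-0.11, -0.06, 0.07, 0.6, 0.0876], [-0.15, -0.08, 0.07, 0.75, 0.0876], [-0.19, -0.1, 0.07, 0.9, 0.0876], [-0.2145, -0.11, 0.07, 1.05, 0.0876], [-0.2145, -0.11, 0.07, 1.2, 0.0876], [-0.2145, -0.11, 0.07, 1.35, 0.0876], [-0.2145, -0.11, 0.07, 1.5, 0.0876], [-0.2145, -0.11, 0.07, 1.634, 0.0876], [-0.2145, -0.11, 0.07, 1.634, 0.0876], [-0.2145, -0.11, 0.07, 1.634, 0.0876]])

```text
t: 1.45
eef_pos: [0.4604, -0.11, 0.2579]
ee_rot: [-3.142, 0.0, 0.059]
force: [-0.5, 0.4, -0.0]
width: 0.0874
gripper_force: 0.0
```

```bash
python3 - <<'E'
from station import arm
from h import *
s=arm.get_state();print(s["t"],s["eef_pos"],s["ee_rot"],s["q"])
fs={n:arm.grab_frame(n) for n in("scene","side","wrist")}
pickle.dump(fs,open("f1.pkl","wb"))
w=fs["wrist"]["color"];sc=cv2.resize(fs["scene"]["color"][110:240,330:450],(360,390),interpolation=cv2.INTER_CUBIC)
sd=cv2.resize(fs["side"]["color"][140:270,230:370],(420,390),interpolation=cv2.INTER_CUBIC)
cv2.imwrite("pics/c.png",np.hstack([sc,sd]));cv2.imwrite("pics/c_w.png",w)
E
```

```text
1.45 [ 0.46037238 -0.11000654  0.25787378] [-3.14153157e+00  1.61334093e-04  5.91685291e-02] [ 1.82579623e-01 -2.22977843e-02 -2.96919209e-01 -8.36134109e-05
 -1.29632749e+00  1.44740790e+00]
```

View pics/c_w.png

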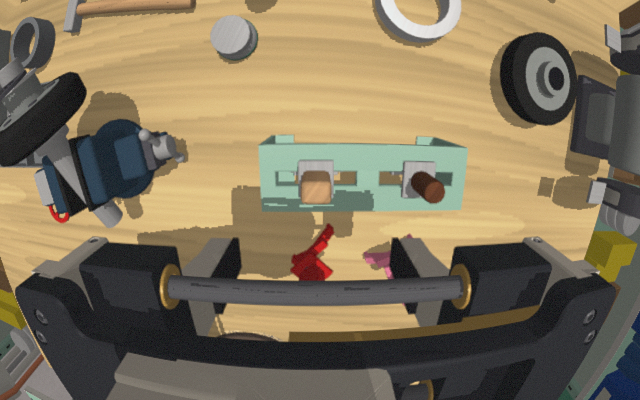

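View pics/c.png

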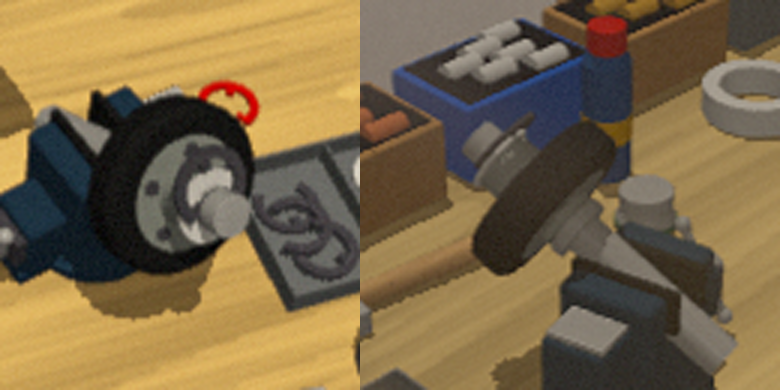

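```bash
python3 - <<'E'
from h import *
np.set_printoptions(precision=4,suppress=True)
fs=pickle.load(open("f1.pkl","rb"));s,d,w=fs["scene"],fs["side"],fs["wrist"]
print("fork wrist",onz(w,316,188,.172,True),"guard corners z.118",onz(w,300,161,.118,True),onz(w,332,161,.118,True))
R=np.array([onz(w,u,v,.11,True) for u,v in((259,144),(465,149),(467,209),(262,211))]);print("rack",R,R.mean(0))
print(np.degrees(np.arctan2(-(R[0]-R[1])[0],(R[0]-R[1])[1])),np.degrees(np.arctan2(-(R[3]-R[2])[0],(R[3]-R[2])[1])))
S=lambda x,y:ray(d,230+(x-360)/3,140+y/3)
C=lambda x,y:ray(s,330+x/3,110+y/3)
E,e=tri(S(475,143),C(228,211));print("end",E,e)
L,e=tri(S(712,352),ray(w,104,214,True));print("low",L,e)
v=E-L;v/=np.linalg.norm(v);print("dir",v,np.degrees(np.arctan2(v[1],v[0])),np.degrees(np.arcsin(v[2])))
n=np.cross(S(475,143)[1],S(712,352)[1])
for y in np.arange(-20,70,10):
    print(y,round(float(n/np.linalg.norm(n)@[np.cos(.5236)*np.cos(np.radians(y)),np.cos(.5236)*np.sin(np.radians(y)),.5]),3),end=" ")
E
```

```text
fork wrist [ 0.4635 -0.1101  0.172 ] guard corners z.118 [ 0.4782 -0.0918  0.118 ] [ 0.4804 -0.127   0.118 ]
rack [[ 0.4939 -0.0442  0.11  ]
 [ 0.5074 -0.2888  0.11  ]
 [ 0.4312 -0.3072  0.11  ]
 [ 0.4139 -0.0489  0.11  ]] [ 0.4616 -0.1723  0.11  ]
3.1710741858844376 3.848438357263583
end [0.6006 0.2578 0.2093] [np.float64(2.462547319721253), np.float64(2.4625473197210614)]
low [0.3793 0.2065 0.0835] [np.float64(1.9293906337069062), np.float64(1.9293906337069902)]
dir [0.8522 0.1975 0.4845] 13.048714495827381 28.97819401706039
-20 -0.407 -10 -0.288 0 -0.17 10 -0.056 20 0.05 30 0.146 40 0.227 50 0.293 60 0.34
```

Request:
step_arm(newtons=30, rows=[[0, 0, -0.04, 0, 0.0876], [0, 0, -0.08, 0, 0.0876], [0, 0, -0.11, 0, 0.07], [0, 0, -0.13, 0, 0.06], [0, 0, -0.13, 0, 0.045], [0, 0, -0.13, 0, 0.02], [0, 0, -0.13, 0, 0.02], [0, 0, -0.13, 0, 0.02], [0, 0, -0.13, 0, 0.02], [0, 0, -0.13, 0, 0.02]])

```text
t: 2.6
eef_pos: [0.4608, -0.1101, 0.1286]
ee_rot: [3.142, -0.001, 0.063]
force: [-0.0, -0.8, 1.9]
width: 0.0292
gripper_force: 30.4
```

Request:
step_arm(rows=[[0, 0, 0.03, 0, 0.02], [0, 0, 0.07, 0, 0.02], [0, 0, 0.102, 0, 0.02], [0, 0, 0.105, 0, 0.02], [0.02, 0.001, 0.105, 0, 0.02], [0.045, 0.003, 0.105, 0, 0.02], [0.056, 0.0035, 0.1, 0, 0.02], [0.056, 0.0035, 0.07, 0, 0.02], [0.056, 0.0035, 0.045, 0, 0.02], [0.056, 0.0035, 0.038, 0, 0.02], [0.056, 0.0035, 0.038, 0, 0.02]])

```text
t: 3.7
eef_pos: [0.5152, -0.1067, 0.1645]
ee_rot: [3.141, 0.004, 0.063]
force: [-0.5, 0.2, -2.7]
width: 0.0294
gripper_force: 30.0
```

Request:
step_arm(newtons=14, rows=[[0, 0, 0, 0, 0.02], [0, 0, 0, 0, 0.02], [-0.008, 0, 0, 0, 0.02], [-0.015, -0.001, 0, 0, 0.02], [-0.02, -0.001, 0, 0, 0.02], [-0.024, -0.0015, -0.001, 0, 0.02], [-0.028, -0.002, -0.001, 0, 0.02]])

```text
t: 4.4
eef_pos: [0.4883, -0.1085, 0.1652]
ee_rot: [-3.141, -0.001, 0.063]
force: [0.1, 0.8, -2.6]
width: 0.0301
gripper_force: 14.0
```

Request:
step_arm(rows=[[-0.004, 0, 0, 0, 0.02], [-0.008, -0.0005, 0, 0, 0.02], [-0.012, -0.001, -0.001, 0, 0.02], [-0.016, -0.001, -0.001, 0, 0.02], [-0.021, -0.0015, -0.002, 0, 0.02], [-0.022, -0.0015, -0.002, 0, 0.02]])

```text
t: 5.0
eef_pos: [0.4658, -0.1101, 0.1628]
ee_rot: [-3.141, 0.0, 0.063]
force: [2.0, 0.4, -3.3]
width: 0.0294
gripper_force: 14.0
```

Request:
step_arm(newtons=60, rows=[[0, 0, 0, 0, 0.02], [0, 0, 0, 0, 0.02], [0, 0, 0, 0, 0.02], [0.01, 0, 0.005, 0, 0.02], [0.03, 0.001, 0.03, 0, 0.02], [0.05, 0.002, 0.06, 0, 0.02], [0.05, 0.002, 0.07, 0, 0.02], [0.05, 0.002, 0.07, 0, 0.02]])

```text
t: 5.8
eef_pos: [0.5176, -0.108, 0.2341]
ee_rot: [3.142, -0.001, 0.063]
force: [0.3, -0.1, -3.4]
width: 0.0284
gripper_force: 60.0
```

```bash
python3 - <<'E'
from station import arm
from h import *
s=arm.get_state();print(s["t"],s["eef_pos"],s["ee_rot"],s["q"])
fs={n:arm.grab_frame(n) for n in("scene","side","wrist")}
pickle.dump(fs,open("f2.pkl","wb"))
P=s["eef_pos"]+[0,0,.019]
a=proj(fs["side"],P);b=proj(fs["scene"],P);print(a,b)
def cr(n,p,w,h):
    x=int(p[0]-w/2);y=int(p[1]-h/3);print(n,x,y);return cv2.resize(fs[n]["color"][y:y+h,x:x+w],(400,300),interpolation=cv2.INTER_CUBIC)
t=np.hstack([cr("side",a,120,90),cr("scene",b,133,100)])
wr=fs["wrist"]["color"]
cv2.imwrite("pics/d.png",np.vstack([t,cv2.resize(wr[:300,80:560],(800,500))[:300]]))
E
```

```text
5.8 [ 0.51763967 -0.10800238  0.23411315] [ 3.14158644e+00 -1.48780179e-03  6.31075292e-02] [ 1.65622859e-01  8.74989007e-02 -2.36007589e-01  1.67186122e-04
 -1.24581049e+00  1.46822773e+00]
[386.91134136 138.80119383] [242.50584634 179.82081558]
side 326 108
scene 176 146
```

View pics/d.png

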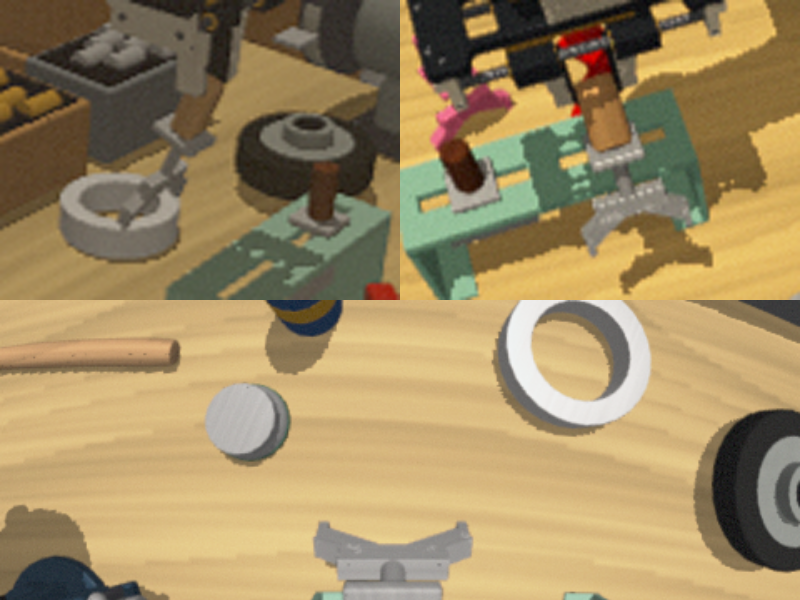

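```bash
python3 - <<'E'
from h import *
np.set_printoptions(precision=4,suppress=True)
fs=pickle.load(open("f2.pkl","rb"));s,d,w=fs["scene"],fs["side"],fs["wrist"]
W=lambda x,y:ray(w,80+x/1.6667,(y-300)/1.6667,True)
S=lambda x,y:ray(d,326+x*.3,108+y*.3)
C=lambda x,y:ray(s,176+(x-400)/3.0075,146+y/3)
T1,e1=tri(W(322,540),S(128,218),C(693,215));print("+y tip",T1,e1)
T2,e2=tri(W(464,540),C(590,247));print("-y tip",T2,e2, proj(d,T2))
M=(T1+T2)/2;P=np.array([.5176,-.108,.2531]);v=M-P
u=np.array([np.cos(.061),np.sin(.061),0]);print(M,v@u,v[2],np.linalg.norm(v),np.degrees(np.arctan2(v@u,-v[2])),np.linalg.norm(T1-T2))
G=tri(S(204,132),C(614,143))
# axis line in side view: handle top & tip of head mid
for th in (25,30,35,40):
    p=P+125*(np.sin(np.radians(th))*u+np.array([0,0,-np.cos(np.radians(th))]))
    print(th,proj(w,p,True),proj(d,p),proj(s,p))
a=W(322,540);print("meas mid wrist",80+393/1.6667,240/1.6667,"side",326+155*.3,108+197*.3,"scene",176+241.5/3.0075,146+77)
E
```

```text
+y tip [ 0.5598 -0.0646  0.1393] [np.float64(2.6695465087191774), np.float64(3.480112067693812), np.float64(5.559269966542575)]
-y tip [ 0.5605 -0.1472  0.1237] [np.float64(0.3328141061866988), np.float64(0.3328141061866771)] [380.5544 169.3116]
[ 0.5601 -0.1059  0.1315] 0.04257115031002142 -0.12155775047689801 0.1287976911685499 19.30093690526646 0.08411608500955446
25 [315.2716 -32.2763] [ 88.8812 640.4621] [419.9495 752.3891]
30 [315.3713 -59.2777] [ 55.7473 584.8602] [455.8431 865.0964]
35 [315.4741 -86.282 ] [ 24.3381 532.0361] [ 504.5396 1018.0036]
40 [ 315.58   -113.2894] [ -5.9127 481.0453] [ 575.6861 1241.4015]
meas mid wrist 315.7952840943181 143.99712005759883 side 372.5 167.1 scene 256.2992518703242 223
```

```bash
python3 - <<'E'
from h import *
np.set_printoptions(precision=1,suppress=True)
fs=pickle.load(open("f2.pkl","rb"));s,d,w=fs["scene"],fs["side"],fs["wrist"]
P=np.array([.5176,-.108,.2531]);u=np.array([np.cos(.063),np.sin(.063),0]);y=np.array([-u[1],u[0],0])
for th in (15,20,25,30,35):
    t=np.radians(th);a=np.sin(t)*u-np.array([0,0,np.cos(t)]);x=np.cos(t)*u+np.array([0,0,np.sin(t)])
    for sy in(1,-1):
        p=P+.1256*a+sy*.039*y
        q=proj(w,p,True);q2=proj(d,p);q3=proj(s,p)
        print(th,sy,"wristdisp",(q[0]-80)*1.6667,q[1]*1.6667+300,"side",(q2-[326,108])/.3,"scene",(q3-[176,146])*[3.0075,3]+[400,0])
    # handle top-centre
    q2=proj(d,P-.024*a);q=proj(d,P+.04*a); print("axis pts side",(q2-[326,108])/.3,(q-[326,108])/.3)
E
```

```text
15 1 wristdisp 326.26293584006015 554.6272396135734 side [136.7 231.7] scene [682.4 203.3]
15 -1 wristdisp 460.10499890808956 554.8119558300344 side [187.7 200.4] scene [588.8 233.2]
axis pts side [211.3  79.6] [189.7 140.1]
20 1 wristdisp 325.1205145777715 537.6396914938925 side [127.4 224.6] scene [685.7 211.8]
20 -1 wristdisp 461.35024581304594 537.841013102348 side [178.5 193.6] scene [591.4 242. ]
axis pts side [213.2  81. ] [186.6 137.8]
25 1 wristdisp 323.7962197723182 520.8488932798465 side [118.4 216.7] scene [688.8 219.6]
25 -1 wristdisp 462.7879563147408 521.0682499657587 side [169.8 186.1] scene [593.6 250.2]
axis pts side [215.1  82.5] [183.7 135.3]
30 1 wristdisp 322.27650021830505 504.28775422662295 side [110.  208.1] scene [691.7 226.5]
30 -1 wristdisp 464.4323231160998 504.5268182812433 side [161.5 177.9] scene [595.6 257.6]
axis pts side [216.8  84.2] [180.9 132.6]
35 1 wristdisp 320.54539977540514 487.99346169639693 side [102. 199.] scene [694.3 232.6]
35 -1 wristdisp 466.3000545324124 488.25418470483413 side [153.7 169. ] scene [597.3 264.1]
axis pts side [218.5  86. ] [178.2 129.6]
```

Request:
step_arm(newtons=14, rows=[[0, 0, -0.03, 0, 0.02], [0, 0, -0.06, 0, 0.02], [-0.02, -0.001, -0.071, 0, 0.02], [-0.04, -0.0025, -0.071, 0, 0.02], [-0.048, -0.003, -0.071, 0, 0.02], [-0.054, -0.0035, -0.071, 0, 0.02], [-0.06, -0.004, -0.071, 0, 0.02], [-0.066, -0.004, -0.071, 0, 0.02], [-0.066, -0.004, -0.071, 0, 0.02]])

```text
t: 6.85
eef_pos: [0.4502, -0.112, 0.1623]
ee_rot: [-3.142, -0.0, 0.063]
force: [0.9, 0.6, -0.4]
width: 0.0297
gripper_force: 14.0
```

Request:
step_arm(newtons=60, rows=[[0, 0, 0, 0, 0.02], [0, 0, 0, 0, 0.02], [0, 0, 0, 0, 0.02], [0.01, 0, 0.01, 0, 0.02], [0.03, 0.001, 0.04, 0, 0.02], [0.05, 0.002, 0.08, 0, 0.02], [0.05, 0.002, 0.1, 0, 0.02], [0.05, 0.002, 0.1, 0, 0.02]])

```text
t: 7.65
eef_pos: [0.5021, -0.1101, 0.2643]
ee_rot: [3.141, -0.003, 0.063]
force: [-0.1, 0.4, -3.4]
width: 0.0282
gripper_force: 60.0
```

```bash
python3 - <<'E'
from station import arm
from h import *
s=arm.get_state();print(s["t"],s["eef_pos"],s["ee_rot"],s["q"])
fs={n:arm.grab_frame(n) for n in("scene","side","wrist")}
pickle.dump(fs,open("f3.pkl","wb"))
for n in("f2.pkl","f3.pkl"):
    w=pickle.load(open(n,"rb"))["wrist"]["color"]
    h=cv2.cvtColor(cv2.GaussianBlur(w,(3,3),0),cv2.COLOR_BGR2HSV)
    m=cv2.inRange(h,(0,0,60),(180,50,255))[95:200,255:375]
    k,l,st,ce=cv2.connectedComponentsWithStats(m);i=1+np.argmax(st[1:,4]);L=l==i
    print(n,st[i]+[255,95,0,0,0]);cols=[15,17,19,99,101,103]
    print([ (int(np.argmax(L[:,c]))+95) if L[:,c].any() else None for c in range(10,115,4)])
E
```

```text
7.65 [ 0.50209769 -0.11010636  0.2643281 ] [ 3.14124703 -0.00328502  0.06320216] [ 1.67103757e-01  4.54394815e-02 -2.14027210e-01  7.08782798e-04
 -1.30809824e+00  1.46671120e+00]
f2.pkl [ 256  133  119   67 4301]
[183, 142, 134, 136, 138, 140, 141, 142, 143, 145, 146, 147, 147, 147, 147, 146, 145, 144, 142, 141, 140, 138, 137, 133, 141, 195, 195]
f3.pkl [ 259  117  116   83 5685]
[169, 119, 117, 122, 124, 125, 126, 128, 130, 131, 132, 133, 133, 133, 133, 132, 131, 129, 128, 126, 125, 123, 121, 117, 122, 176, 176]
```

Request:
step_arm(rows=[[0, 0.01, 0.03, 0.02, 0.02], [-0.001, 0.045, 0.06, 0.04, 0.02], [-0.002, 0.085, 0.1, 0.06, 0.02], [-0.003, 0.125, 0.13, 0.08, 0.02], [-0.004, 0.165, 0.136, 0.1, 0.02], [-0.005, 0.205, 0.136, 0.12, 0.02], [-0.006, 0.245, 0.136, 0.14, 0.02], [-0.006, 0.285, 0.136, 0.16, 0.02], [-0.006, 0.32, 0.136, 0.181, 0.02], [-0.006, 0.34, 0.136, 0.181, 0.02], [-0.006, 0.34, 0.136, 0.181, 0.02], [-0.006, 0.34, 0.136, 0.181, 0.02]])

```text
t: 9.0
eef_pos: [0.4941, 0.2298, 0.3967]
ee_rot: [3.14, 0.002, 0.245]
force: [-0.1, -0.5, -2.5]
width: 0.0281
gripper_force: 60.0
```

```bash
python3 - <<'E'
from station import arm
from h import *
np.set_printoptions(precision=4,suppress=True)
s=arm.get_state();print(s["t"],s["eef_pos"],s["ee_rot"])
fs={n:arm.grab_frame(n) for n in("scene","side","wrist")};fs["st"]=s
pickle.dump(fs,open("f4.pkl","wb"))
cv2.imwrite("pics/e.png",cv2.resize(fs["wrist"]["color"][60:300,160:480],(800,600),interpolation=cv2.INTER_CUBIC))
# absolute tilt: front-face tip edge predicted vs measured in f3
f=pickle.load(open("f3.pkl","rb"));w=f["wrist"];P=np.array([.5021,-.1101,.2833]);u=np.array([np.cos(.063),np.sin(.063),0]);y=np.array([-u[1],u[0],0])
for th in(20,25,30,35):
    t=np.radians(th);a=np.sin(t)*u-np.array([0,0,np.cos(t)]);x=np.cos(t)*u+np.array([0,0,np.sin(t)])
    print(th,[proj(w,P+L*a+.006*x+k*.039*y,True) for L in(.1236,.1276) for k in (1,-1)])
E
```

```text
9.0 [0.4941 0.2298 0.3967] [3.1403 0.0022 0.2447]
20 [array([274.5181, 137.6981]), array([357.943 , 137.8375]), array([274.9913, 135.8199]), array([357.442 , 135.9586])]
25 [array([273.6586, 127.7619]), array([358.8839, 127.9142]), array([274.1322, 125.6382]), array([358.3832, 125.7899])]
30 [array([272.6768, 117.9779]), array([359.9553, 118.1444]), array([273.1499, 115.5996]), array([359.4558, 115.7656])]
35 [array([271.5621, 108.3705]), array([361.1682, 108.5527]), array([272.0336, 105.7271]), array([360.6712, 105.9089])]
```

View pics/e.png

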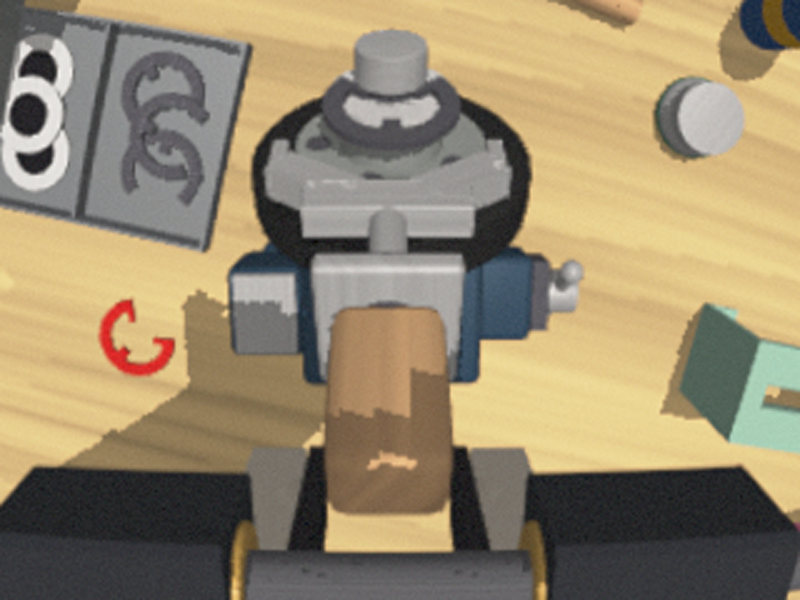

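```bash
python3 - <<'E'
from h import *
np.set_printoptions(precision=4,suppress=True)
fs=pickle.load(open("f4.pkl","rb"));s,d,w=fs["scene"],fs["side"],fs["wrist"]
D=lambda p:(proj(w,p,True)-[160,60])*2.5
y=np.radians(14);x=np.array([np.cos(y)*.866,np.sin(y)*.866,.5]);z=np.array([-np.cos(y)*.5,-np.sin(y)*.5,.866]);yy=np.cross(z,x)
E=np.array([.6015,.256,.209]);G=E-.023*x;print("G",G)
print("end centre",D(E),"far/near",D(E+.018*z),D(E-.018*z),"sides",D(E+.018*yy),D(E-.018*yy))
z5=z*np.cos(.087)-x*np.sin(.087);C=G+.02*z
print("clip c",D(C),"top",D(C+.033*z5+.002*x),"sides",D(C+.033*yy),D(C-.033*yy))
print("clip low ends",D(C-.033*z5))
W=G-.036*x;print("tyre front sides",D(W+.075*yy),D(W-.075*yy),"bottom",D(W-.075*z))
print("ray clip centre z.2148",onz(w,160+391/2.5,60+109/2.5,C[2],True),C)
# fork
P=fs["st"]["eef_pos"]+[0,0,.019]
for k in(.0976,.1256): print("fork",D(P-k*z), D(P-k*z+.039*yy),D(P-k*z-.039*yy))
E
```

```text
G [0.5822 0.2512 0.1975]
end centre [388.1098  51.5914] far/near [388.1805  68.0452] [388.0442  36.4622] sides [351.1304  51.7871] [425.081   51.8338]
clip c [388.114  111.7316] top [388.2438 149.956 ] sides [319.8362 112.3007] [456.3635 112.3662]
clip low ends [388.0055  75.3795]
tyre front sides [248.0186 152.9244] [527.7562 153.0182] bottom [387.7382  84.4121]
ray clip centre z.2148 [0.5741 0.2477 0.2148] [0.5725 0.2488 0.2148]
fork [387.2996 207.124 ] [273.5246 208.1223] [501.0303 208.1464]
fork [387.2245 161.3375] [281.8942 162.4605] [492.5197 162.4963]
```

Request:
step_arm(rows=[[0.013, 0.001, -0.02, 0, 0.02], [0.013, 0.001, -0.045, 0, 0.02], [0.013, 0.001, -0.065, 0, 0.02], [0.013, 0.001, -0.078, 0, 0.02], [0.013, 0.001, -0.079, 0, 0.02], [0.013, 0.001, -0.079, 0, 0.02]])

```text
t: 9.75
eef_pos: [0.5079, 0.2306, 0.3198]
ee_rot: [3.142, -0.001, 0.244]
force: [-0.3, 0.6, -2.3]
width: 0.028
gripper_force: 60.0
```

```bash
python3 - <<'E'
from station import arm
from h import *
np.set_printoptions(precision=4,suppress=True)
s=arm.get_state();print(s["t"],s["eef_pos"],s["ee_rot"],s["force"])
fs={n:arm.grab_frame(n) for n in("scene","side","wrist")};fs["st"]=s
pickle.dump(fs,open("f5.pkl","wb"))
W=cv2.resize(fs["wrist"]["color"][40:240,230:400],(425,500),interpolation=cv2.INTER_CUBIC)
S=cv2.resize(fs["side"]["color"][110:240,240:340],(375,488),interpolation=cv2.INTER_CUBIC)
o=np.zeros((500,800,3),np.uint8);o[:,:425]=W;o[:488,425:]=S;cv2.imwrite("pics/g.png",o)
E
```

```text
9.75 [0.5079 0.2306 0.3198] [ 3.1416 -0.001   0.2437] [-0.3129  0.5508 -2.26  ]
```

View pics/g.png

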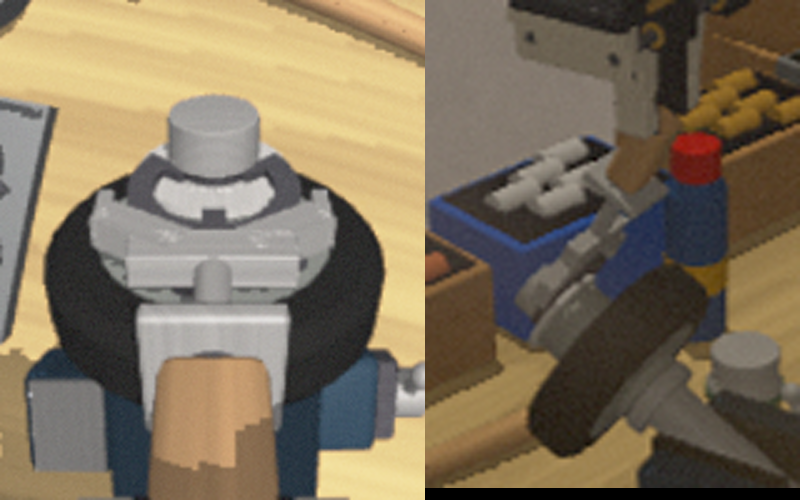

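Request:
step_arm(rows=[[-0.002, -0.0005, -0.001, 0, 0.02], [-0.001, 0, -0.003, 0, 0.02], [0.001, 0.0002, -0.0075, 0, 0.02], [0.001, 0.0002, -0.0075, 0, 0.02]])

```text
t: 10.3
eef_pos: [0.5085, 0.2309, 0.3114]
ee_rot: [3.141, 0.0, 0.244]
force: [-2.7, -1.2, 2.3]
width: 0.0282
gripper_force: 60.0
```

Request:
step_arm(rows=[[0.001, 0.0002, -0.0017, 0, 0.02], [0.002, 0.0005, -0.0035, 0, 0.02], [0.003, 0.0007, -0.0052, 0, 0.02], [0.004, 0.001, -0.007, 0, 0.02], [0.004, 0.001, -0.007, 0, 0.02]])

```text
t: 10.8
eef_pos: [0.5127, 0.2319, 0.3058]
ee_rot: [3.141, -0.001, 0.244]
force: [-6.1, -2.0, 9.8]
width: 0.0285
gripper_force: 60.0
```

Request:
step_arm(rows=[[0.001, 0.0002, -0.0017, 0, 0.02], [0.002, 0.0005, -0.0035, 0, 0.02], [0.003, 0.0007, -0.0052, 0, 0.02], [0.004, 0.001, -0.007, 0, 0.02], [0.004, 0.001, -0.007, 0, 0.02]])

```text
t: 11.3
eef_pos: [0.5169, 0.2327, 0.3008]
ee_rot: [3.142, -0.003, 0.245]
force: [-11.1, -2.2, 18.8]
width: 0.0281
gripper_force: 60.0
```

Request:
step_arm(rows=[[0.001, 0.0002, -0.0017, 0, 0.02], [0.002, 0.0005, -0.0035, 0, 0.02], [0.003, 0.0007, -0.0052, 0, 0.02], [0.004, 0.001, -0.007, 0, 0.02], [0.004, 0.001, -0.007, 0, 0.02]])

```text
t: 11.8
eef_pos: [0.5207, 0.2341, 0.292]
ee_rot: [-3.141, -0.002, 0.244]
force: [-4.4, -2.1, 6.9]
width: 0.0284
gripper_force: 60.0
```

Request:
step_arm(rows=[[0.0005, 0.0001, -0.0009, 0, 0.02], [0.001, 0.0002, -0.0017, 0, 0.02], [0.001, 0.0002, -0.0017, 0, 0.02]])

```text
t: 12.1
eef_pos: [0.5217, 0.2343, 0.2904]
ee_rot: [-3.141, -0.002, 0.245]
force: [-6.3, -1.5, 10.4]
width: 0.0281
gripper_force: 60.0
```

Request:
step_arm(rows=[[0.0005, 0.0001, -0.0009, 0, 0.02], [0.001, 0.0002, -0.0017, 0, 0.02], [0.001, 0.0002, -0.0017, 0, 0.02]])

```text
t: 12.4
eef_pos: [0.5227, 0.2344, 0.2891]
ee_rot: [-3.141, -0.002, 0.245]
force: [-8.3, -1.8, 12.4]
width: 0.0279
gripper_force: 60.0
```

Request:
step_arm(rows=[[0.0005, 0.0001, -0.0009, 0, 0.02], [0.001, 0.0002, -0.0017, 0, 0.02], [0.001, 0.0002, -0.0017, 0, 0.02]])

```text
t: 12.7
eef_pos: [0.5238, 0.2346, 0.2879]
ee_rot: [-3.141, -0.002, 0.245]
force: [-8.2, -1.6, 15.0]
width: 0.028
gripper_force: 60.0
```

Request:
step_arm(rows=[[0.0005, 0.0001, -0.0009, 0, 0.02], [0.001, 0.0002, -0.0017, 0, 0.02], [0.001, 0.0002, -0.0017, 0, 0.02]])

```text
t: 13.0
eef_pos: [0.5248, 0.2348, 0.2866]
ee_rot: [-3.141, -0.003, 0.245]
force: [-9.4, -1.8, 16.4]
width: 0.0279
gripper_force: 60.0
```

```bash
python3 - <<'E'
from station import arm
from h import *
s=arm.get_state();print(s["t"],s["eef_pos"],s["force"],s["moment"])
fs={n:arm.grab_frame(n) for n in("scene","side","wrist")};fs["st"]=s
pickle.dump(fs,open("f6.pkl","wb"))
E
```

```text
13.0 [0.52479091 0.23482634 0.28660555] [-9.42514334 -1.77580572 16.4225844 ] [-0.83617466  3.51678908 -0.01432122]
```

Request:
step_arm(rows=[[-0.005, -0.001, 0.0085, 0, 0.02], [-0.01, -0.0025, 0.017, 0, 0.02], [-0.017, -0.004, 0.03, 0, 0.02], [-0.029, -0.007, 0.052, 0, 0.02], [-0.035, -0.009, 0.063, 0, 0.02], [-0.035, -0.009, 0.083, 0, 0.02], [-0.035, -0.009, 0.09, 0, 0.02], [-0.035, -0.009, 0.09, 0, 0.02]])

```text
t: 13.95
eef_pos: [0.4898, 0.2264, 0.3745]
ee_rot: [-3.141, -0.002, 0.244]
force: [-0.1, -0.6, -3.3]
width: 0.0283
gripper_force: 60.0
```

```bash
python3 - <<'E'
from station import arm
from h import *
s=arm.get_state();print(s["t"],s["eef_pos"],s["force"])
fs={n:arm.grab_frame(n) for n in("scene","side","wrist")};fs["st"]=s
pickle.dump(fs,open("f7.pkl","wb"))
f4=pickle.load(open("f4.pkl","rb"))
o=np.zeros((600,800,3),np.uint8)
def put(f,n,x,y,w,h,ox,oy,W,H): o[oy:oy+H,ox:ox+W]=cv2.resize(f[n]["color"][y:y+h,x:x+w],(W,H),interpolation=cv2.INTER_CUBIC)
put(fs,"wrist",250,50,130,100,0,0,520,400)
put(fs,"scene",370,140,70,50,520,0,280,200)
put(f4,"scene",370,140,70,50,520,200,280,200)
put(fs,"side",240,150,100,66,0,400,300,198)
put(f4,"wrist",250,50,130,66,310,400,390,198)
cv2.imwrite("pics/i.png",o)
E
```

```text
13.95 [0.48981936 0.22639117 0.37447141] [-0.05956455 -0.55713479 -3.26415537]
```

View pics/i.png

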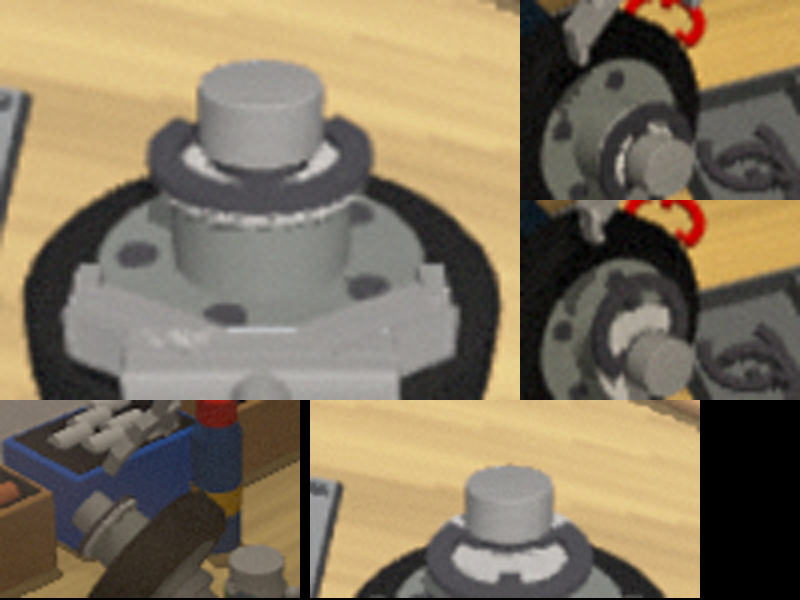

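```bash
python3 - <<'E'
from h import *
np.set_printoptions(precision=1,suppress=True)
fs=pickle.load(open("f7.pkl","rb"));w=fs["wrist"]
D=lambda p:(proj(w,p,True)-[250,50])*4
y=np.radians(14);x=np.array([np.cos(y)*.866,np.sin(y)*.866,.5]);z=np.array([-np.cos(y)*.5,-np.sin(y)*.5,.866]);yy=np.cross(z,x)
G=np.array([.5845,.2502,.1975])
print("end far",D(G+.023*x-.018*z),"near",D(G+.023*x+.018*z),"side",D(G+.023*x+.018*yy),D(G+.023*x-.018*yy))
a=np.radians(np.arange(0,360,5))
def ext(c,r): 
    q=np.array([D(c+r*np.cos(t)*yy+r*np.sin(t)*z) for t in a]);return q.min(0),q.max(0)
print("washer face rim",ext(G-.003*x,.031))
for k in(0,.003,.006):
    C=G+k*z
    print(k,"ring front",ext(C+.00225*x,.033),"back",ext(C-.00225*x,.033),"inner near",D(C+.00225*x+.023*z),"ends",D(C-.033*.75*z+.033*.66*yy))
for i in range(118,106,-1): pass
g=fs["wrist"]["color"][:,:,:].astype(int).sum(2)//3
print("col",[int(v) for v in g[60:108,315]]);print("col L",[int(v) for v in g[60:108,300]])
E
```

```text
end far [261.3  65.2] near [261.5 116.2] side [198.   89.9] [324.7  90. ]
washer face rim (array([156.2, 123.1]), array([366.2, 220.4]))
0 ring front (array([148.5, 105.8]), array([373.9, 207.6])) back (array([149.3, 118.4]), array([373.1, 221.7])) inner near [261.3 190. ] ends [191.  123.6]
0.003 ring front (array([147.8, 109.8]), array([374.7, 213.1])) back (array([148.5, 122.4]), array([373.9, 227.2])) inner near [261.3 195.2] ends [190.5 127.8]
0.006 ring front (array([147. , 113.8]), array([375.5, 218.6])) back (array([147.8, 126.5]), array([374.6, 232.8])) inner near [261.4 200.5] ends [190.1 132. ]
col [178, 177, 183, 183, 177, 153, 150, 150, 150, 151, 152, 154, 157, 156, 155, 154, 170, 167, 158, 156, 159, 162, 161, 159, 158, 157, 163, 162, 160, 159, 157, 155, 108, 83, 77, 78, 83, 82, 83, 79, 81, 81, 78, 101, 172, 181, 150, 115]
col L [180, 179, 181, 183, 187, 189, 191, 190, 177, 162, 164, 153, 133, 126, 110, 111, 107, 110, 110, 110, 103, 100, 99, 101, 103, 95, 107, 140, 155, 197, 202, 194, 185, 138, 92, 79, 77, 77, 83, 74, 71, 79, 121, 131, 107, 107, 120, 121]
```

Request:
step_arm(rows=[[0, -0.02, 0.03, 0, 0.02], [0, -0.06, 0.04, 0, 0.02], [-0.01, -0.1, 0.04, -0.03, 0.02], [-0.02, -0.14, 0.04, -0.06, 0.02], [-0.03, -0.18, 0.02, -0.09, 0.02], [-0.045, -0.22, -0.01, -0.12, 0.02], [-0.06, -0.26, -0.04, -0.15, 0.02], [-0.075, -0.3, -0.07, -0.181, 0.02], [-0.09, -0.33, -0.1, -0.181, 0.02], [-0.092, -0.34, -0.11, -0.181, 0.02], [-0.092, -0.34, -0.11, -0.181, 0.02], [-0.092, -0.34, -0.11, -0.181, 0.02]])

```text
t: 15.3
eef_pos: [0.398, -0.1141, 0.2639]
ee_rot: [3.141, -0.0, 0.062]
force: [-0.5, -0.3, -2.5]
width: 0.0277
gripper_force: 60.0
```

```bash
python3 - <<'E'
from station import arm
from h import *
np.set_printoptions(precision=4,suppress=True)
s=arm.get_state();print(s["t"],s["eef_pos"],s["ee_rot"],s["q"],s["force"])
fs={n:arm.grab_frame(n) for n in("scene","side","wrist")};fs["st"]=s
pickle.dump(fs,open("f8.pkl","wb"))
w=fs["wrist"]
h=cv2.cvtColor(cv2.GaussianBlur(w["color"],(3,3),0),cv2.COLOR_BGR2HSV)
m=cv2.inRange(h,(0,0,60),(180,45,255))[95:200,255:375]
k,l,st,ce=cv2.connectedComponentsWithStats(m);i=1+np.argmax(st[1:,4]);L=l==i;print(st[i]+[255,95,0,0,0])
print([(int(np.argmax(L[:,c]))+95) if L[:,c].any() else None for c in range(10,115,4)])
# slot in wrist view: predicted corners
P=s["eef_pos"]+[0,0,.019];c=np.array([.4608,-.1101,.11]);u=np.array([.998,.0625,0]);v=np.array([-.0625,.998,0])
print("slot pred",[proj(w,c+a*.008*u+b*.046*v,True) for a in(1,-1) for b in(1,-1)])
t=np.radians(30);tip=P+.1256*(np.sin(t)*u-np.array([0,0,np.cos(t)]));print("tip pred",tip,(tip-c)@u,(tip-c)@v)
E
```

```text
15.3 [ 0.398  -0.1141  0.2639] [ 3.1413 -0.0002  0.0624] [ 0.2029 -0.1377 -0.3867  0.0003 -1.3217  1.4302] [-0.4546 -0.2646 -2.4996]
[ 259   95  116  105 7710]
[95, 95, 95, 95, 95, 95, 95, 95, 95, 95, 95, 95, 95, 95, 95, 95, 95, 95, 95, 95, 95, 95, 95, 95, 95, 95, 95]
slot pred [array([275.3079, 114.387 ]), array([356.9984, 114.6588]), array([275.5218, 128.3809]), array([356.6935, 128.6364])]
tip pred [ 0.4606 -0.1101  0.1741] -0.00017600848220631574 -3.482349106110166e-05
```

Request:
step_arm(newtons=40, rows=[[0, 0, -0.03, 0, 0.02], [0, 0, -0.055, 0, 0.02], [0, 0, -0.062, 0, 0.02], [0, 0, -0.068, 0, 0.02], [0, 0, -0.072, 0, 0.02], [0, 0, -0.072, 0, 0.02]])

```text
t: 16.05
eef_pos: [0.3981, -0.1138, 0.1921]
ee_rot: [-3.142, -0.001, 0.064]
force: [0.2, 0.3, -4.8]
width: 0.0288
gripper_force: 40.0
```

Request:
step_arm(newtons=12, rows=[[0, 0, 0, 0, 0.02], [0.004, 0, 0.003, 0, 0.02], [0.01, 0.0005, 0.006, 0, 0.02], [0.02, 0.001, 0.0095, 0, 0.02], [0.03, 0.002, 0.0125, 0, 0.02], [0.041, 0.0025, 0.015, 0, 0.02], [0.05, 0.003, 0.016, 0, 0.02], [0.058, 0.0035, 0.0165, 0, 0.02], [0.065, 0.004, 0.0165, 0, 0.02], [0.065, 0.004, 0.0165, 0, 0.02]])

```text
t: 17.05
eef_pos: [0.4631, -0.11, 0.2077]
ee_rot: [3.141, 0.001, 0.063]
force: [-0.5, -0.3, -3.8]
width: 0.0295
gripper_force: 12.0
```

```bash
python3 - <<'E'
from station import arm
from h import *
np.set_printoptions(precision=1,suppress=True)
s=arm.get_state();print(s["t"],s["eef_pos"],s["force"])
fs={n:arm.grab_frame(n) for n in("scene","side","wrist")};fs["st"]=s
pickle.dump(fs,open("f9.pkl","wb"))
# wood handle axis in side & wrist views vs prediction
P=s["eef_pos"]+np.array([0,0,.019]);u=np.array([.998,.0625,0])
for n in("side","scene"):
    f=fs[n];c=proj(f,P).astype(int);h=cv2.cvtColor(cv2.GaussianBlur(f["color"],(3,3),0),cv2.COLOR_BGR2HSV)
    g=cv2.inRange(h,(0,0,70),(180,45,255));x0,y0=c-[30,5]
    print(n,c);
    m=g[y0:y0+60,x0:x0+60]
    for r in m[::3]: print("".join("#" if v else "." for v in r))
    for th in(0,10,20,30):
        t=np.radians(th);a=np.sin(t)*u-np.array([0,0,np.cos(t)]);print(th,[proj(f,P+L*a)-[x0,y0] for L in(.033,.06,.095)])
E
```

```text
17.05 [ 0.5 -0.1  0.2] [-0.5 -0.3 -3.8]
side [402 153]
......................................##.....##############.
......................................####.#..#####..#######
.......................................#################....
............................................................
............................................................
##....................##....................................
######..................####.......#........................
#######......................###............##..............
#######......................#.........#######.........#####
######...............................##..########...#...###.
######............................##..##........#########..#
###...............................###................##.....
.....................##......####..####.....................
..................######..##.......#........................
.................#######.........................##...#.....
........#..#.....###..........................#.....##......
............#.....##............................#...........
........
[... 1244 characters left out ...]
......
............................................................
............................................................
............................................................
#...........................................................
............................................................
............................................................
....####....................................................
0 [array([32.6, 13.4]), array([34.5, 19.7]), array([36.8, 27.5])]
10 [array([33.2, 15.1]), array([35.5, 22.8]), array([38.4, 32.3])]
20 [array([33.6, 16.5]), array([36.4, 25.4]), array([39.8, 36.5])]
30 [array([34. , 17.6]), array([37.1, 27.4]), array([40.9, 39.8])]
```

```bash
python3 - <<'E'
from h import *
np.set_printoptions(precision=1,suppress=True)
fs=pickle.load(open("f9.pkl","rb"));f=fs["scene"];P=fs["st"]["eef_pos"]+np.array([0,0,.019]);u=np.array([.998,.0625,0]);y=np.array([-.0625,.998,0])
for th in(-5,0,5,10,20,30):
    t=np.radians(th);a=np.sin(t)*u-np.array([0,0,np.cos(t)]);x=np.cos(t)*u+np.array([0,0,np.sin(t)])
    print(th,[proj(f,P+L*a+.006*x+k*.042*y)-[209,163] for L,k in((.1256,1),(.1256,-1),(.105,-1),(.08,1))])
for d in (-.008,.008):
  print("slot",[proj(f,np.array([.4608,-.1101,.11])+d*u+k*.046*y)-[209,163] for k in(1,-1)])
h=cv2.cvtColor(f["color"],cv2.COLOR_BGR2HSV)[163:213,209:279]
for r in h[12:46:2]:
    print("".join("g" if 60<p[0]<95 and p[1]>50 else "w" if p[0]<30 and p[1]>70 else "#" if p[2]>90 else "." for p in r))
E
```

```text
-5 [array([53.7, 27.7]), array([22.5, 37.3]), array([21.1, 33.6]), array([51.9, 19.1])]
0 [array([54.9, 31. ]), array([23.5, 40.6]), array([22. , 36.4]), array([52.7, 21.2])]
5 [array([56. , 34.1]), array([24.5, 43.8]), array([22.8, 39.1]), array([53.4, 23.1])]
10 [array([57.1, 37. ]), array([25.4, 46.9]), array([23.5, 41.6]), array([54.1, 25. ])]
20 [array([59.1, 42.1]), array([26.9, 52.2]), array([24.7, 46.1]), array([55.3, 28.1])]
30 [array([60.9, 46.2]), array([28. , 56.6]), array([25.6, 49.6]), array([56.4, 30.5])]
slot [array([54.2, 23.8]), array([19.8, 34.3])]
slot [array([55.9, 28.6]), array([21.3, 39.2])]
wwwwwwwwwwwwwwwwwwwwwwww#wwwwwwwwwwwwww##wwwwwwwwwwwwwwwwwwwwwwwwwwwww
###wwwwwwwwwwwwwwwwwwwwww.wwwwwwwwwwww####wwwwwwww####ggg#wwwwwwwwwwww
####wwwwwwwwwwwwwwwwwwwww##wwww###########w####gggggggg#gg#wwwwwwwwwww
#w##wwwwwwwwwwwwwwwwwwwwww#################ggggggggggg#ggg#wwwwwwwwwww
wwwwwwwwwwwwwwwwwwwwwwwwww###########..#g######ggggggggg#gggwwwwwwwwww
wwwwwwwwwwwwwwwwwwwwwwwwww#####........###..######gg#gg#g#gg#wwwwwwwww
wwwwwwwwwwwwwwwwww##gggggg#######.....####.....########gggggg#wwwwwwww
wwwwwwwwwwww##ggggggggg####..#####..............#######gggggg##wwwwwww
www######ggggggggggggggg#######.................###.##w#gg#gggg#wwwwww
ggggggggggggg##g#g#gggg#########.....#wwwwwwwwwww##g#gggggggggg#wwwwww
gggggggggggggggggggg#######.####wwwwwwwwww#####ggggggggggggggggg#wwwww
ggggggggggg#gg#gg#gg#########wwwwwwww###ggggggggggggggggggggggggg#wwww
ggg#ggggggggggggggggww##.##wwww###ggggggggggggggggggggggggggg#ggggwwww
gggggggggggg#ggggggg#ww#####gggggggggggg#ggggggggggg#ggggggggggggg#www
ggg#wwwwww#ggggggggggg#ggggggggggggg#gggggggggggggggggggg#gggggggg#www
wwwwwwwwww#gggggggggggggggggg#gggggggg#gggggggggggg###g#gg#g##gggggwww
wwwww###gggggggggg#gggggggg#g#gggggggggggggg##wwwwwww#gg#gg#ggggggg#ww
```

Request:
step_arm(newtons=12, rows=[[-0.002, 0, -0.005, 0, 0.02], [-0.002, 0, -0.015, 0, 0.02], [-0.002, 0, -0.03, 0, 0.02], [-0.002, 0, -0.045, 0, 0.02], [-0.002, 0, -0.06, 0, 0.02], [-0.002, 0, -0.06, 0, 0.02]])

```text
t: 17.8
eef_pos: [0.4585, -0.11, 0.1458]
ee_rot: [-3.141, 0.004, 0.063]
force: [-0.4, -0.9, -3.1]
width: 0.03
gripper_force: 12.0
```

Request:
step_arm(rows=[[0.001, 0, -0.005, 0, 0.02], [0.001, 0, -0.01, 0, 0.02], [0.001, 0, -0.015, 0, 0.02], [0.001, 0, -0.017, 0, 0.02], [0.001, 0, -0.0175, 0, 0.02], [0.001, 0, -0.0175, 0, 0.02]])

```text
t: 18.4
eef_pos: [0.4616, -0.11, 0.1308]
ee_rot: [3.142, -0.0, 0.063]
force: [0.3, 0.0, -3.0]
width: 0.0299
gripper_force: 12.0
```

Request:
step_arm(rows=[[0, 0, -0.001, 0, 0.02], [0, 0, -0.002, 0, 0.02], [0, 0, -0.003, 0, 0.02], [0, 0, -0.004, 0, 0.02], [0, 0, -0.004, 0, 0.02]])

```text
t: 18.9
eef_pos: [0.4632, -0.11, 0.1291]
ee_rot: [3.141, -0.004, 0.064]
force: [-4.0, 4.1, 15.5]
width: 0.0297
gripper_force: 12.0
```

Request:
step_arm(newtons=3, rows=[[-0.001, 0, 0.001, 0, 0.02], [-0.001, 0, 0.002, 0, 0.02], [-0.001, 0, 0.002, 0, 0.04], [-0.001, 0, 0.002, 0, 0.06], [-0.001, 0, 0.002, 0, 0.08], [-0.001, 0, 0.002, 0, 0.0876], [-0.001, 0, 0.002, 0, 0.0876], [-0.001, 0, 0.002, 0, 0.0876], [-0.001, 0, 0.002, 0, 0.0876]])

```text
t: 19.8
eef_pos: [0.4605, -0.11, 0.1286]
ee_rot: [3.142, 0.0, 0.063]
force: [0.6, -0.8, 0.5]
width: 0.0804
gripper_force: 0.0
```

Released; lift clear and check the seating numerically against the first picture.

Request:
step_arm(rows=[[0, 0, 0, 0, 0.0876], [0, 0, 0, 0, 0.0876], [0, 0, 0.02, 0, 0.0876], [0, 0, 0.06, 0, 0.0876], [0, 0, 0.1, 0, 0.0876], [0, 0, 0.13, 0, 0.0876], [0, 0, 0.13, 0, 0.0876], [0, 0, 0.13, 0, 0.0876], [0, 0, 0.13, 0, 0.0876]])

```text
t: 20.7
eef_pos: [0.4598, -0.1099, 0.2576]
ee_rot: [-3.141, 0.002, 0.063]
force: [-0.4, -0.1, 0.5]
width: 0.0879
gripper_force: 0.0
```

```bash
python3 - <<'E'
from station import arm
from h import *
s=arm.get_state();print(s["t"],s["eef_pos"],s["ee_rot"],s["force"])
fs={n:arm.grab_frame(n) for n in("scene","side","wrist")};fs["st"]=s
pickle.dump(fs,open("f10.pkl","wb"))
f1=pickle.load(open("f1.pkl","rb"))
for n,(x,y,w,h) in(("scene",(225,165,50,55)),("side",(385,160,40,50)),("wrist",(270,135,90,75))):
    a=[cv2.GaussianBlur(f[n]["color"],(3,3),0)[y:y+h,x:x+w] for f in(f1,fs)]
    d=np.abs(a[0].astype(int)-a[1]).sum(2);print(n,"mean diff",d.mean(),"frac>60",(d>60).mean())
    for f in a:
        hs=cv2.cvtColor(f,cv2.COLOR_BGR2HSV)
        m=cv2.inRange(hs,(5,60,60),(25,180,255));g=cv2.inRange(hs,(0,0,110),(180,40,255))
        k,l,st,ce=cv2.connectedComponentsWithStats(g);i=1+np.argmax(st[1:,4]);print("  guard",st[i],ce[i].round(1))
# clip region before retract (f7) vs now in scene
f7=pickle.load(open("f7.pkl","rb"));b=[f["scene"]["color"][140:190,370:440].astype(int) for f in(f7,fs)];print("clip diff",np.abs(b[0]-b[1]).sum(2).mean())
for n,(y,x) in (("tin etc scene",(230,280)),): pass
E
```

```text
20.7 [ 0.45981072 -0.10994845  0.25761483] [-3.14133628e+00  1.58936437e-03  6.30784074e-02] [-0.39714319 -0.08706024  0.47814357]
scene mean diff 6.885818181818181 frac>60 0.0076363636363636364
  guard [12 24 19 14 87] [21.2 32.1]
  guard [15 28 16 10 74] [22.9 33.4]
side mean diff 5.0155 frac>60 0.0005
  guard [27  9  8  7 21] [30.6 12.4]
  guard [27 10  9  6 23] [30.8 12.5]
wrist mean diff 19.580296296296297 frac>60 0.09125925925925926
  guard [ 20  24  67  45 741] [47.5 35.8]
  guard [ 23  22  47  47 622] [46.3 33.2]
clip diff 27.841142857142856
```

```bash
python3 - <<'E'
from h import *
f7,f10,f1=[pickle.load(open(n,"rb")) for n in("f7.pkl","f10.pkl","f1.pkl")]
d=np.abs(cv2.GaussianBlur(f7["scene"]["color"],(3,3),0).astype(int)-cv2.GaussianBlur(f10["scene"]["color"],(3,3),0)).sum(2)[140:190,370:440]
for r in d[::3]: print("".join("#" if v>60 else "." for v in r))
d=np.abs(cv2.GaussianBlur(f1["scene"]["color"],(5,5),0).astype(int)-cv2.GaussianBlur(f10["scene"]["color"],(5,5),0)).sum(2)
k,l,st,ce=cv2.connectedComponentsWithStats((d>70).astype(np.uint8));print([list(map(int,x)) for x in st[1:] if x[4]>15])
E
```

```text
###################..#####..............######........................
############.###########..............................................
###.......############................................................
...........#########..................................................
............######....................................................
..............###.....................................................
...............###....................................................
............####......................................................
..........####........................................................
.........###..........................................................
......................................................................
......................................................................
......................................................................
......................................................................
......................................................................
......................................................................
......................................................................
[[386, 158, 22, 26, 287], [389, 183, 9, 9, 56]]
```

```bash
python3 -c "
from station import arm
print(arm.job_done())"
```

```text
the job is handed in; nothing more can be done
None
```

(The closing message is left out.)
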